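# Load a relay on the inspection slide and bring it under the microscope

## Robot

A 6-joint arm with a two-finger parallel gripper is mounted at the origin on the work surface. World frame = base frame: x ahead of the robot, y to its left, z up, the work surface at z = 0. Lengths are in m, angles in rad, forces in N, time in s.
With the tool pointing down it reaches from about 0.375 to 0.9 m from the base axis. Payload 3.1 kg.
Tool frame: the origin (TCP) lies midway between the tips of the shut fingers; the grasp point (between the pads) lies 19 mm behind it; z points along the fingers, y is the line along which they close (so a half turn about z gives the same grasp; the last joint's range is limited). The gripper opens to 87 mm and grips with 3 to 60 N. Pads are 19 mm wide; open, the fingers measure 117 mm over their backs; the gripper's body (75 mm by 190 mm) begins 51 mm behind the grasp point.
Start: joints at [-1.476, 0.527, 1.433, -0, 1.181, -0.178], TCP at [0.168, -0.602, 0.223] pointing down, gripper open.
Joint ranges: [-3.08, 3.08], [-0.75, 2.2], [0.22, 2.44], [-1.43, 4.57], [0, 2.65], [-2.85, 2.85]. Speed limits (rad/s): [2.79, 2.79, 3.14, 3.14, 3.14, 3.14].

## Interface

Orientations are given as a unit quaternion [x, y, z, w].
In Python, from rig import robot gives the robot as it stands. The module is installed in compiled form; this text tells all that it offers.
- The arm moves only by the tool play_rows, never from a script. Its arguments are lists of equal length, an entry for each row: "gripper": the closure, from -1 (fully open) to 1 (shut); "delta_pos": the shift along the tool's x, y, z in cm, a list of three; "turn": the turn, a rotation vector about the tool's x, y, z in rad, a list of three. A call has 1 to 12 rows; each row is the pose to reach, as a shift and turn from the pose commanded when the call began, along the tool's axes at that moment; what a row does not reach only later rows make up. A row lasts 1/8 s, in which the tool goes at most 62.5 mm and 10.7 degrees, less where a joint would pass 70% of its speed; a pose out of reach is approached as far as the arm can. A call with a gripper value outside its range is refused whole. The fingers move at their own pace and stop on an object; "squeeze" is the grip in N (left out, the last holds). Time passes only in rows, so rows that repeat a pose let the fingers close. It gives the time, the measured TCP pose, the force, the opening and the grip force at its end, in the units of the state.
- robot.get_obs(): the state, without advancing time (a new reading comes with each control period).
- robot.camera(name): name is "side" or "top"; returns a dict with "color" (480x640x3 uint8, red, green, blue), "vfov" (degrees; the focal length in pixels is half the picture's height over the tangent of half this angle, whatever the lens; pixels are square), "cx", "cy" (the principal point, pixels), "R" (3x3) and "t" (3): a world point X has camera coordinates R X + t. Camera axes: x right, y down, z forward; pixel columns grow to the right and rows downward; lengths in m; the calibration is good to about 2 mm. A picture is of the moment at which its call begins. There is no depth.
- robot.hand_in(): hands the job in; it is judged then, once.
The state is a dict: "time": time; "q": joint angles; "joint_velocities": joint speeds; "joint_torque": joint torques, N m; "position": TCP position; "tool_rot": TCP orientation; "ft_force": force on the tool from outside, world axes, zero at the start; "moment": the same for the moment, N m; "grip_width": finger opening in m; "grip_force": force on a finger pad.
Only numpy, scipy, OpenCV 4.12 (cv2) and the standard library are available. Lean on these libraries where they do the work, as an engineer would, in place of code of your own. Each camera call takes 0.05 s, during which the arm holds its last target. There are 200 camera calls.

## Task

Take the blue relay out of the yellow parts tray and set it gently, upright, in the middle of the black pad on the sliding carriage. Then slide the carriage along its rail by its orange tab until its orange pointer lines up with the white line on the microscope's green index block, with the relay still sitting in the middle of the pad. Leave the other parts in the tray.

Things in the scene. Friction and masses are not known exactly. Their poses are not given: they have to be found in the camera images.
- relay: the target part: blue block 44 x 30 x 26 mm (x, y, z) with a white label on top, about 30 g, upright in the tray; origin at the centre of its underside
- tray: fixed yellow tray, 220 x 250 mm outside, walls 5 mm thick and 18 mm high, floor 5 mm thick; origin under its centre on the table; five parts stand in it at least about 70 mm apart, centre to centre
- heatsink: other part in the tray: finned bare aluminium heatsink 42 x 34 x 24 mm; origin at centre of underside
- film_cap: other part in the tray: red block 42 x 20 x 28 mm; origin at centre of underside
- can_cap: other part in the tray: black upright cylinder, 30 mm diameter, 35 mm high, aluminium top; origin at centre of underside
- terminal: other part in the tray: green terminal block 44 x 26 x 22 mm; origin at centre of underside
- stage: the fixed rail under the carriage: aluminium beam 360 mm long (its y axis) and 50 mm wide, 10 to 22 mm above the table on feet; origin on the table under its middle. The carriage slides along the stage's +y; the robot is on its -x side
- carriage (a joint): carriage position along the rail in m: 0 at the end of the rail at stage -y, 0.2 at the +y end; starts near 0 and must go up; it stays where it is left (friction about 2 N)
- pad (a point): centre of the top of the carriage's flat black pad (90 mm in x, 84 mm in y, 34 mm above the table, no rim); axes as the stage's. The dark steel deck around it is 100 x 94 mm and 2 mm lower
- tab_top (a point): centre of the top of the carriage's orange upright tab, 18 mm (x) by 20 mm (y, along the rail), rising 42 mm from the deck's front tongue, top 74 mm above the table; it stands 73 mm from the pad's centre towards stage -x. Push it on its -y or +y face
- carriage_pointer (a point): tip of the orange pointer on the carriage's front (stage -x), 102 mm in front of the pad's centre, level with the deck, 27 mm above the table; moves with the carriage; axes as the stage's
- index (a point): white line on top of the microscope's green index block (30 x 36 mm, 32 mm high, in front of the rail), at the block's edge nearest the rail; axes as the stage's, y along the rail. The goal is the pointer tip facing it at the same y, with a gap of about 4 mm in x. The block is part of the microscope's foot and is fixed
- microscope: fixed green, black and teal digital microscope; origin on the table under the rail's middle line, axes as the stage's; foot 70 mm wide and 7 mm high passes under the rail from x = -136 to +195 mm; column at x = +165 mm, 247 mm high; tilted head, 60 mm wide, between x = +60 and +190 mm and above 95 mm height; nothing of it hangs over the tab

How it is judged:
On the way, in this order (a step that is already met when the one before it is completed fails the run):
1. the relay stands upright, released, in the middle of the pad (within 18 mm each way) (x of relay in the frame of pad between -0.018 and 0.018 m and y of relay in the frame of pad between -0.018 and 0.018 m and z of relay in the frame of pad between -0.004 and 0.006 m and angle between relay's own z axis and vertical below 0.15 rad and contact force between the fingers and relay below 0.1 N and linear speed of relay below 0.02 m/s), for 0.2 s.
2. then the carriage pointer is lined up with the index line (within 4 mm along the rail), the relay still in the middle of the pad (all of step 1 and y of carriage_pointer in the frame of index between -0.004 and 0.004 m and velocity of joint carriage between -0.01 and 0.01 m/s), for 0.2 s.
At the end, for the whole second after the job is handed in: The relay stands upright and released on the pad, its centre within 18 mm of the pad's centre in x and y; the carriage is at rest with its pointer within 4 mm of the index line along the rail; the four other parts are still in the tray (all of step 2 and x of heatsink in the frame of tray between -0.105 and 0.105 m and y of heatsink in the frame of tray between -0.12 and 0.12 m and z of each of heatsink, film_cap, can_cap, terminal in the frame of tray below 0.035 m and x of film_cap in the frame of tray between -0.105 and 0.105 m and y of film_cap in the frame of tray between -0.12 and 0.12 m and x of can_cap in the frame of tray between -0.105 and 0.105 m and y of can_cap in the frame of tray between -0.12 and 0.12 m and x of terminal in the frame of tray between -0.105 and 0.105 m and y of terminal in the frame of tray between -0.12 and 0.12 m); the robot touches nothing.
It fails at once if the relay is let go more than 15 mm above the pad (z of relay in the frame of pad above 0.015 m and horizontal distance between relay and pad below 0.06 m and contact force between the fingers and relay below 0.02 N).
It also fails if it takes over 64 s, if anything falls off the work surface, if the arm or the gripper's body presses on something with over 40 N, if the wrist force passes 120 N, or if a joint passes its speed limit or range.

## Working session

There is one attempt and no reset: what is moved stays moved. The work goes in short steps, Python scripts to look and compute and a tool call to move; the robot and the scene stay as the last step left them, time stands still between calls to the robot, and variables do not carry over. Pictures are saved under pics/ and viewed, at most 10 in all, crops included, and the job is handed in when it is done.

Besides the shell and the picture viewer there is one more tool, called after "Call:" as a command line: name --argument value ..., lists and objects as JSON in quotes. play_rows: Moves the arm, as the interface text tells. Its arguments: {"type":"object","properties":{"gripper":{"type":"array","items":{"type":"number"}},"delta_pos":{"type":"array","items":{"type":"array","items":{"type":"number"}}},"turn":{"type":"array","items":{"type":"array","items":{"type":"number"}}},"squeeze":{"type":"number"}},"required":["gripper","delta_pos","turn"]}

```bash
mkdir -p pics; cat > h.py <<'E'
import numpy as np, cv2
from rig import robot
def cam(n):
    c=robot.camera(n); c['f']=240/np.tan(np.radians(c['vfov'])/2); return c
def ray(c,u,v,z):
    d=np.array([(u-c['cx'])/c['f'],(v-c['cy'])/c['f'],1.]); R=np.array(c['R']); t=np.array(c['t'])
    o=-R.T@t; d=R.T@d; return o+d*(z-o[2])/d[2]
def save(c,n): cv2.imwrite('pics/'+n+'.png',c['color'][:,:,::-1])
E
python3 - <<'E'
from h import *
for n in('top','side'):
    c=cam(n); save(c,n+'0'); print(n,c['f'],c['cx'],c['cy'],np.round(c['R'],3).tolist(),np.round(c['t'],3), -np.array(c['R']).T@c['t'])
o=robot.get_obs(); print({k:np.round(v,3).tolist() for k,v in o.items()})
E
```

```text
top 446.1321363695947 316.23497279939687 232.81141373828487 [[-0.012, -1.0, -0.007], [-0.991, 0.012, -0.13], [0.131, 0.005, -0.991]] [-0.012  0.523  0.96 ] [ 0.39339887 -0.02330373  1.02039144]
side 483.5285070576814 315.0749340832391 240.58869704489138 [[-0.918, -0.396, 0.018], [-0.32, 0.711, -0.626], [0.235, -0.58, -0.78]] [0.461 0.217 0.796] [0.30528335 0.49053054 0.74823357]
{'time': 0.1, 'q': [-1.476, 0.528, 1.434, -0.0, 1.181, -0.178], 'joint_velocities': [0.001, -0.002, -0.004, -0.001, 0.001, -0.001], 'joint_torque': [-0.001, -44.099, -17.715, 0.064, 0.053, -0.0], 'position': [0.168, -0.601, 0.222], 'tool_rot': [0.991, 0.136, 0.0, -0.001], 'ft_force': [-0.252, -0.103, -0.635], 'moment': [0.029, -0.023, 0.013], 'grip_force': 0.0, 'grip_width': 0.087}
```

View pics/top0.png

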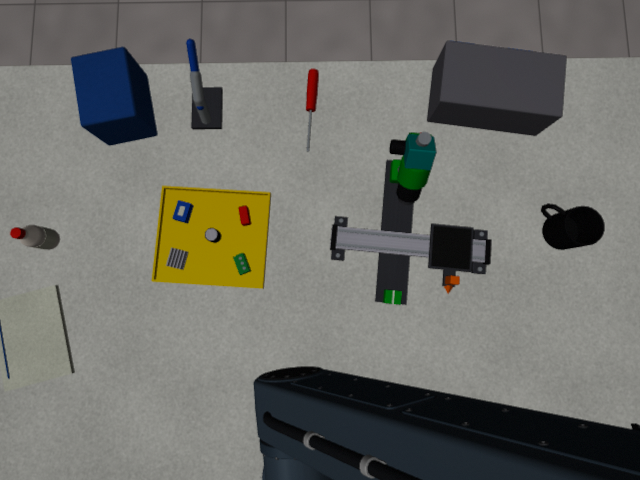

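View pics/side0.png

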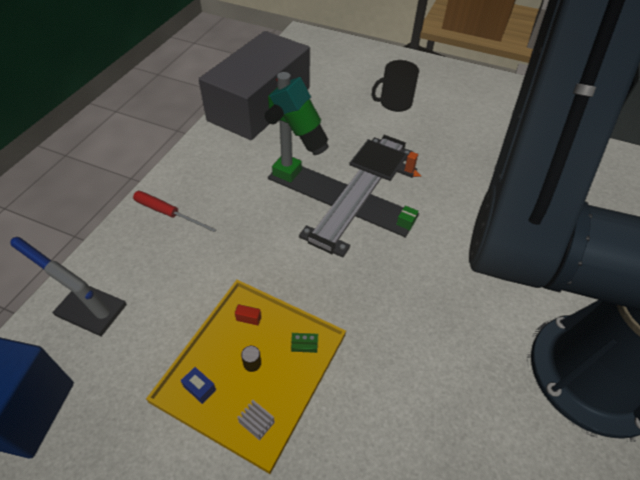

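Top view: the relay is at (183,212), pad (451,246), tab (452,281), pointer tip (449,291) and index line (394,292). The side view agrees.

```bash
cat > m.py <<'E'
from h import *
def mask(c,col,box=None):
    h=cv2.cvtColor(c['color'],cv2.COLOR_RGB2HSV); H,S,V=[h[...,i].astype(int) for i in range(3)]
    m={'blue':(H>105)&(H<130)&(S>150)&(V>60),'orange':(H>5)&(H<17)&(S>170)&(V>120),'white':(S<60)&(V>150),'black':(V<60),'green':(H>45)&(H<75)&(S>150)&(V>60),'yellow':(H>20)&(H<32)&(S>150)}[col]
    m=m.astype(np.uint8)
    if box: b=np.zeros_like(m); x0,y0,x1,y1=box; b[y0:y1,x0:x1]=1; m=m*b
    return m
def blob(m):
    cs,_=cv2.findContours(m,cv2.RETR_EXTERNAL,cv2.CHAIN_APPROX_NONE); k=max(cs,key=cv2.contourArea); return k
E
python3 - <<'E'
from m import *
for n,rb,ob in (('top',(160,190,205,235),(425,260,480,300)),('side',(170,355,225,410),(385,140,435,190))):
    c=cam(n)
    def P(u,v,z): return np.round(ray(c,u,v,z)*1000,1)
    m=mask(c,'white',rb); k=blob(m); M=cv2.moments(m,True); u,v=M['m10']/M['m00'],M['m01']/M['m00']
    print(n,'label',M['m00'],u,v,P(u,v,.031)); 
    w=np.array([ray(c,*p[0],.031)[:2]*1000 for p in k],np.float32); print(' rect',cv2.minAreaRect(w))
    k=blob(((mask(c,'blue',rb)|m)>0).astype(np.uint8)); w=np.array([ray(c,*p[0],.031)[:2]*1000 for p in k],np.float32); print(' relay rect',cv2.minAreaRect(w))
    o=mask(c,'orange',ob); ys,xs=np.nonzero(o); print(' orange',len(xs),xs.min(),xs.max(),ys.min(),ys.max())
    i=ys.argmax() if n=='top' else xs.argmax(); print(' tip',xs[i],ys[i],P(xs[i],ys[i],.027))
    bx=(405,215,485,272) if n=='top' else (345,130,410,185)
    k=blob(mask(c,'black',bx)); w=np.array([ray(c,*p[0],.033)[:2]*1000 for p in k],np.float32); print(' pad',cv2.minAreaRect(w))
    x0,y0=(380,285) if n=='top' else (393,200)
    print(' index white',[ (x,y,P(x,y,.032).tolist()) for y,x in zip(*np.nonzero(mask(c,'white',(x0,y0,x0+30,y0+22))))])
    im=c['color'][:,:,::-1]
    a=[im[y:y+60,x:x+100] for x,y in (((400,215),(390,260),(150,190)) if n=='top' else ((345,130),(370,190),(160,350)))]
    cv2.imwrite(f'pics/z{n}.png',cv2.resize(np.vstack(a),None,fx=3.3,fy=3.3,interpolation=0))
a=cv2.imread('pics/ztop.png');b=cv2.imread('pics/zside.png');cv2.imwrite('pics/z.png',np.hstack([a,b]))
E
```

```text
Traceback (most recent call last):
  File "m.py", line 9, in blob
    cs,_=cv2.findContours(m,cv2.RETR_EXTERNAL,cv2.CHAIN_APPROX_NONE); k=max(cs,key=cv2.contourArea); return k
                                                                        ~~~^^^^^^^^^^^^^^^^^^^^^^^^
ValueError: max() iterable argument is empty
```

```bash
sed -i "s/(S<60)&(V>150)/(S<110)\&(V>115)/" m.py; cat > run.py <<'E'
from m import *
for n,rb,ob in (('top',(160,190,205,235),(425,260,480,300)),('side',(170,355,225,410),(385,140,435,190))):
    c=cam(n)
    def P(u,v,z): return np.round(ray(c,u,v,z)*1000,1)
    im=c['color'][:,:,::-1]
    a=[im[y:y+60,x:x+100] for x,y in (((400,215),(390,260),(150,190)) if n=='top' else ((345,130),(370,190),(160,350)))]
    cv2.imwrite(f'pics/z{n}.png',cv2.resize(np.vstack(a),None,fx=3.3,fy=3.3,interpolation=0))
    m=mask(c,'white',rb); k=blob(m); M=cv2.moments(m,True); u,v=M['m10']/M['m00'],M['m01']/M['m00']
    print(n,'label',M['m00'],u,v,P(u,v,.031)); 
    w=np.array([ray(c,*p[0],.031)[:2]*1000 for p in k],np.float32); print(' rect',cv2.minAreaRect(w))
    k=blob(((mask(c,'blue',rb)|m)>0).astype(np.uint8)); w=np.array([ray(c,*p[0],.031)[:2]*1000 for p in k],np.float32); print(' relay rect',cv2.minAreaRect(w))
    o=mask(c,'orange',ob); ys,xs=np.nonzero(o); print(' orange',len(xs),xs.min(),xs.max(),ys.min(),ys.max())
    i=ys.argmax() if n=='top' else xs.argmax(); print(' tip',xs[i],ys[i],P(xs[i],ys[i],.027))
    bx=(405,215,485,272) if n=='top' else (345,130,410,185)
    k=blob(mask(c,'black',bx)); w=np.array([ray(c,*p[0],.033)[:2]*1000 for p in k],np.float32); print(' pad',cv2.minAreaRect(w))
    x0,y0=(380,285) if n=='top' else (393,200)
    q=np.argwhere(mask(c,'white',(x0,y0,x0+30,y0+22))); print(' index white',[(x,y,P(x,y,.032)[:2].tolist()) for y,x in q][:20])
a=cv2.imread('pics/ztop.png');b=cv2.imread('pics/zside.png');cv2.imwrite('pics/z.png',np.hstack([a,b]))
E
python3 run.py
```

```text
top label 61.0 177.85245901639345 207.75409836065575 [584.6 293.5  31. ]
 rect ((578.7144775390625, 286.3370666503906), (12.18634033203125, 21.8449764251709), 77.6824722290039)
 relay rect ((577.141357421875, 285.7031555175781), (28.308216094970703, 43.20591354370117), 73.2913818359375)
 orange 92 445 458 276 292
 tip 447 292 [ 389.1 -304.9   27. ]
 pad ((483.2284851074219, -330.05499267578125), (123.39347076416016, 102.91876220703125), 83.84144592285156)
 index white [(np.int64(408), np.int64(285), [405.3, -218.7]), (np.int64(409), np.int64(285), [405.3, -220.9]), (np.int64(408), np.int64(286), [403.2, -218.6]), (np.int64(409), np.int64(286), [403.1, -220.8]), (np.int64(408), np.int64(287), [401.0, -218.5]), (np.int64(409), np.int64(287), [401.0, -220.7]), (np.int64(408), np.int64(288), [398.8, -218.4]), (np.int64(409), np.int64(288), [398.8, -220.6]), (np.int64(408), np.int64(289), [396.6, -218.4]), (np.int64(409), np.int64(289), [396.6, -220.6]), (np.int64(393), np.int64(290), [394.8, -185.4]), (np.int64(394), np.int64(290), [394.8, -187.6]), (np.int64(408), np.int64(290), [394.5,
[... 1098 characters left out ...]
8.8, -210.0]), (np.int64(399), np.int64(200), [406.9, -210.8]), (np.int64(400), np.int64(200), [405.1, -211.7]), (np.int64(401), np.int64(200), [403.2, -212.5]), (np.int64(402), np.int64(200), [401.3, -213.4]), (np.int64(403), np.int64(200), [399.4, -214.2]), (np.int64(404), np.int64(200), [397.6, -215.1]), (np.int64(405), np.int64(200), [395.7, -215.9]), (np.int64(406), np.int64(200), [393.8, -216.8]), (np.int64(407), np.int64(200), [391.9, -217.6]), (np.int64(408), np.int64(200), [390.1, -218.5]), (np.int64(409), np.int64(200), [388.2, -219.3]), (np.int64(410), np.int64(200), [386.3, -220.2]), (np.int64(411), np.int64(200), [384.4, -221.0]), (np.int64(412), np.int64(200), [382.6, -221.9])]
```

View pics/z.png

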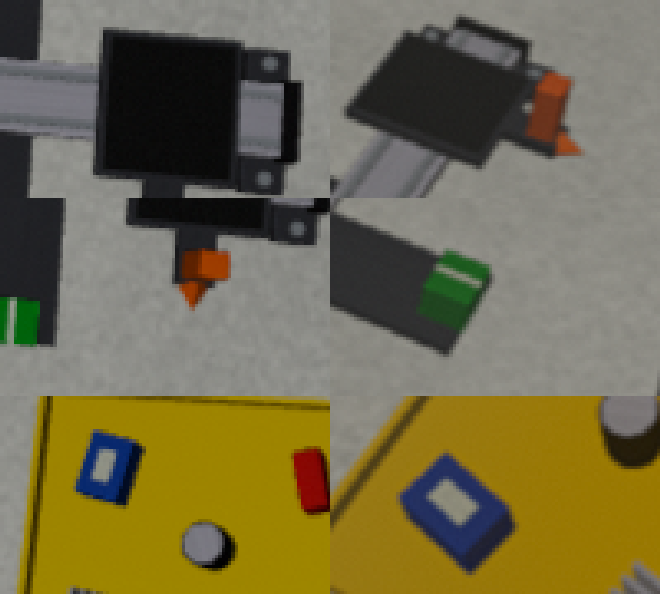

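The zoom shows the pad and deck, the tab and pointer, the index line and the relay label clearly. The relay's long side lies roughly along world x, and both views put it near (577, 286). Next I cast the deck corners, pointer and index.

```bash
cat > run2.py <<'E'
from m import *
D={'top':([(104,30),(241,41),(235,187),(94,173)],(400,215),0,0,[(193,308)],[(205,249),(230,251),(227,281),(196,281)],[(13,298),(13,345)],(390,260)),
'side':([(407,30),(527,72),(482,165),(347,110)],(345,130),330,0,[(582,153)],[(540,74),(570,77)],[(437,265),(480,284)],(370,190))}
for n,(dk,o,ox,oy,tip,tab,idx,o2) in D.items():
    c=cam(n); f=lambda p,o,oy,z:np.round(ray(c,(p[0]-ox)/3.3+o[0]-.5,(p[1]-oy)/3.3+o[1]-.5,z)[:2]*1000,1)
    d=np.array([f(p,o,0,.033) for p in dk]); print(n,'deck',d.tolist(),d.mean(0))
    for i in range(4):
        e=d[(i+1)%4]-d[i]; print('  edge',np.hypot(*e).round(1),np.degrees(np.arctan2(e[1],e[0])).round(1))
    if n=='top': ot,oty=o2,198
    else: ot,oty=o,0
    print(' tip',f(tip[0],ot,oty,.027),'tab',[f(p,ot,oty,.074).tolist() for p in tab])
    print(' idx',[f(p,o2,198,.032).tolist() for p in idx])
E
python3 run2.py
```

```text
top deck [[541.0, -275.1], [532.3, -367.2], [434.0, -357.6], [444.4, -264.1]] [ 487.925 -316.   ]
  edge 92.5 -95.4
  edge 98.8 174.4
  edge 94.1 83.7
  edge 97.2 -6.5
 tip [ 387.3 -307. ] tab [[424.8, -303.1], [423.4, -319.0], [404.3, -316.0], [404.6, -296.3]]
 idx [[395.2, -186.4], [364.4, -185.3]]
side deck [[529.6, -366.6], [440.7, -359.0], [440.9, -260.0], [538.5, -272.7]] [ 487.425 -314.575]
  edge 89.2 175.1
  edge 99.0 89.9
  edge 98.4 -7.4
  edge 94.3 -95.4
 tip [ 385.7 -304.2] tab [[424.7, -311.9], [406.4, -317.2]]
 idx [[393.5, -187.2], [365.2, -183.0]]
```

Stage yaw is about -5.7°, and the pointer tip plus 102 mm matches the pad centre at (488, -315.5). The stage-frame gap to the index is -3.9 mm, as it should be, so the carriage has to travel about +119 mm. I'll move towards the relay now.

```bash
cat > d.py <<'E'
import sys
from h import *
from scipy.spatial.transform import Rotation as Ro
x,y,z,yaw=map(float,sys.argv[1:5]); o=robot.get_obs(); R=Ro.from_quat(o['tool_rot'])
Rt=Ro.from_euler('z',yaw,degrees=True)*Ro.from_euler('x',180,degrees=True)
print('t',o['time'],'pos',np.round(o['position'],4),'d_cm',np.round(R.inv().apply(np.array([x,y,z])/1000-o['position'])*100,2),'turn',np.round((R.inv()*Rt).as_rotvec(),3),'w',o['grip_width'],'q6',o['q'][5])
E
python3 d.py 577 286 150 165.5
```

```text
t 0.35 pos [ 0.1684 -0.6017  0.2223] d_cm [ 63.27 -74.47   7.27] turn [-0.000e+00 -1.000e-03 -2.616e+00] w 0.08693712741273114 q6 -0.17850576216388195
```

Call:
play_rows --gripper '[0,0,0,0,0,0,0,0,0,0,0,0]' --delta_pos '[[63.3,-74.5,0],[63.3,-74.5,0],[63.3,-74.5,0],[63.3,-74.5,0],[63.3,-74.5,0],[63.3,-74.5,0],[63.3,-74.5,0],[63.3,-74.5,0],[63.3,-74.5,0],[63.3,-74.5,0],[63.3,-74.5,0],[63.3,-74.5,0]]' --turn '[[0,0,-2.616],[0,0,-2.616],[0,0,-2.616],[0,0,-2.616],[0,0,-2.616],[0,0,-2.616],[0,0,-2.616],[0,0,-2.616],[0,0,-2.616],[0,0,-2.616],[0,0,-2.616],[0,0,-2.616]]' --squeeze 12

```text
time: 1.85
position: [0.483, 0.0814, 0.2229]
tool_rot: [0.301, 0.954, 0.0, 0.001]
ft_force: [1.1, -1.4, -0.1]
grip_width: 0.0436
grip_force: 0.0
```

```bash
python3 d.py 577 286 120 165.5
```

```text
t 1.85 pos [0.483  0.0814 0.2229] d_cm [ 4.08 22.14 10.29] turn [ 0.     0.001 -0.359] w 0.043583761034300325 q6 -1.0197974415856486
```

Call:
play_rows --gripper '[0,0,0,0,0,0,0,0]' --delta_pos '[[4.1,22.1,10],[4.1,22.1,10],[4.1,22.1,10],[4.1,22.1,10],[4.1,22.1,10],[4.1,22.1,10],[4.1,22.1,10],[4.1,22.1,10]]' --turn '[[0,0,-0.359],[0,0,-0.359],[0,0,-0.359],[0,0,-0.359],[0,0,-0.359],[0,0,-0.359],[0,0,-0.359],[0,0,-0.359]]'

```text
time: 2.85
position: [0.5771, 0.282, 0.1237]
tool_rot: [0.13, 0.991, 0.0, 0.001]
ft_force: [0.3, 0.8, -0.0]
grip_width: 0.0437
grip_force: 0.0
```

```bash
python3 d.py 577 286 55 165.5; python3 - <<'E'
from h import *
a=cam('top')['color'][150:330,100:340,::-1]; b=cam('side')['color'][260:480,120:360,::-1]
cv2.imwrite('pics/g1.png',np.hstack([cv2.resize(a,(400,300)),cv2.resize(b,(400,300))]))
E
```

```text
t 2.85 pos [0.5771 0.282  0.1237] d_cm [0.12 0.38 6.87] turn [ 0.001  0.001 -0.008] w 0.043722240237301764 q6 -1.0283908666533976
```

View pics/g1.png

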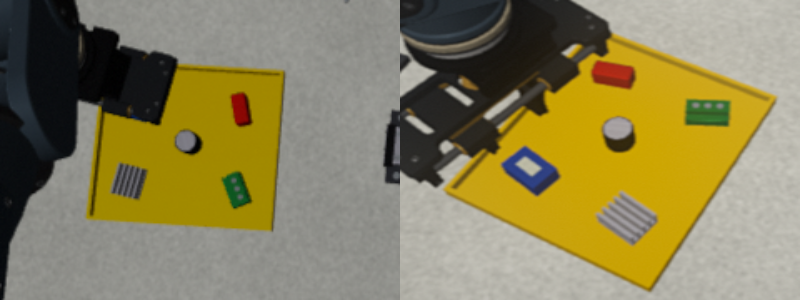

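The hand is above the relay (label at about (528,167) in the right panel), and the tray walls are clear. Going down in two stages.

Call:
play_rows --gripper '[0,0,0,0,0,0]' --delta_pos '[[0,0,3.5],[0,0,6.8],[0,0,6.8],[0,0,6.8],[0,0,6.8],[0,0,6.8]]' --turn '[[0,0,0],[0,0,0],[0,0,0],[0,0,0],[0,0,0],[0,0,0]]'

```text
time: 3.7
position: [0.5777, 0.2834, 0.0559]
tool_rot: [0.13, 0.992, 0.0, 0.001]
ft_force: [0.3, 0.6, -0.5]
grip_width: 0.0434
grip_force: 0.0
```

```bash
python3 d.py 577 286 10 165.5; python3 - <<'E'
from h import *
b=cam('side')['color'][330:450,130:290,::-1]
cv2.imwrite('pics/g2.png',cv2.resize(b,(720,540),interpolation=2))
E
```

```text
t 3.7 pos [0.5777 0.2834 0.0559] d_cm [0.14 0.22 4.59] turn [ 0.001  0.002 -0.007] w 0.04344492133188432 q6 -1.0282384778615135
```

View pics/g2.png

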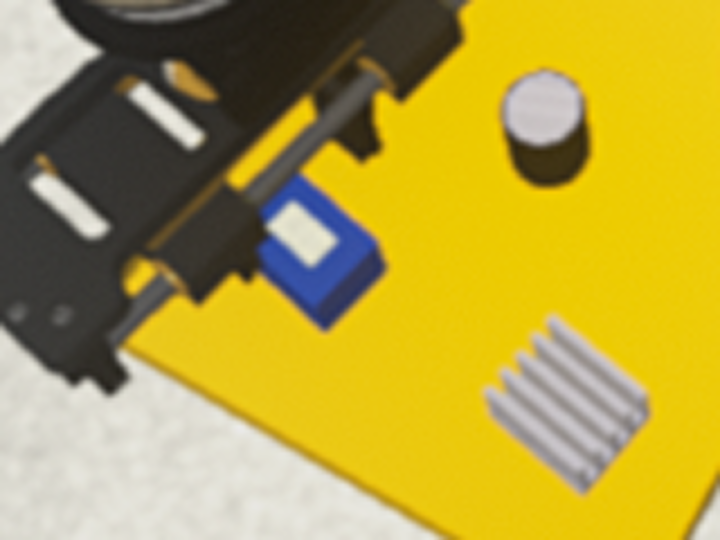

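Both fingers straddle the relay, at (245,270) and (365,150) in the crop. Descend and grip.

Call:
play_rows --gripper '[0,0,0,0,0,1,1,1,1,1]' --delta_pos '[[0.1,0.2,1.5],[0.1,0.2,3],[0.1,0.2,4.5],[0.1,0.2,4.6],[0.1,0.2,4.6],[0.1,0.2,4.6],[0.1,0.2,4.6],[0.1,0.2,4.6],[0.1,0.2,4.6],[0.1,0.2,4.6]]' --turn '[[0,0,0],[0,0,0],[0,0,0],[0,0,0],[0,0,0],[0,0,0],[0,0,0],[0,0,0],[0,0,0],[0,0,0]]' --squeeze 12

```text
time: 5.0
position: [0.5768, 0.2855, 0.0091]
tool_rot: [0.13, 0.992, 0.0, 0.0]
ft_force: [0.3, -0.3, 3.3]
grip_width: 0.0299
grip_force: 12.0
```

The grip is 29.9 mm at 12 N, so it holds the 30 mm side of the relay. Lift.

Call:
play_rows --gripper '[1,1,1,1,1,1]' --delta_pos '[[0,0,-1],[0,0,-5],[0,0,-10],[0,0,-15],[0,0,-15],[0,0,-15]]' --turn '[[0,0,0],[0,0,0],[0,0,0],[0,0,0],[0,0,0],[0,0,0]]'

```text
time: 5.75
position: [0.5757, 0.2852, 0.1583]
tool_rot: [0.13, 0.992, -0.0, -0.0]
ft_force: [0.2, -0.6, -0.7]
grip_width: 0.0301
grip_force: 12.0
```

```bash
python3 d.py 488 -315.5 160 174.3
```

```text
t 5.75 pos [0.5757 0.2852 0.1583] d_cm [ -6.95 -60.3   -0.14] turn [-0.001 -0.001 -0.16 ] w 0.030080925786234402 q6 -1.024733647479989
```

Call:
play_rows --gripper '[1,1,1,1,1,1,1,1,1,1,1,1]' --delta_pos '[[4.2,-36.8,0],[4.2,-36.8,0],[4.2,-36.8,0],[4.2,-36.8,0],[4.2,-36.8,0],[4.2,-36.8,0],[4.2,-36.8,0],[0.2,-55.5,0],[0.2,-55.5,0],[0.2,-55.5,0],[0.2,-55.5,0],[0.2,-55.5,0]]' --turn '[[0,0,-0.16],[0,0,-0.16],[0,0,-0.16],[0,0,-0.16],[0,0,-0.16],[0,0,-0.16],[0,0,-0.16],[0,0,-0.16],[0,0,-0.16],[0,0,-0.16],[0,0,-0.16],[0,0,-0.16]]'

```text
time: 7.25
position: [0.4314, -0.2488, 0.1573]
tool_rot: [0.05, 0.999, 0.001, -0.001]
ft_force: [0.4, 0.6, -0.8]
grip_width: 0.0296
grip_force: 12.0
```

```bash
python3 d.py 488 -315.5 100 174.3
```

```text
t 7.25 pos [ 0.4314 -0.2488  0.1573] d_cm [-6.31 -6.08  5.7 ] turn [ 0.003 -0.003 -0.   ] w 0.02958966805164932 q6 -2.2196724402097026
```

Call:
play_rows --gripper '[1,1,1,1,1,1,1]' --delta_pos '[[-3.2,-3,0],[-6.3,-6.1,2],[-6.3,-6.1,5.7],[-6.3,-6.1,5.7],[-6.3,-6.1,5.7],[-6.3,-6.1,5.7],[-6.3,-6.1,5.7]]' --turn '[[0,0,0],[0,0,0],[0,0,0],[0,0,0],[0,0,0],[0,0,0],[0,0,0]]'

```text
time: 8.12
position: [0.489, -0.3175, 0.1029]
tool_rot: [0.05, 0.999, -0.001, 0.001]
ft_force: [-0.2, -0.2, 0.4]
grip_width: 0.0302
grip_force: 12.0
```

```bash
python3 d.py 488 -315.5 40 174.3; python3 - <<'E'
from h import *
b=cam('side')['color'][60:210,290:490,::-1]
cv2.imwrite('pics/p1.png',cv2.resize(b,(720,540),interpolation=2))
E
```

```text
t 8.125 pos [ 0.489  -0.3175  0.1029] d_cm [0.13 0.2  6.29] turn [-0.001  0.002  0.   ] w 0.0301909559912147 q6 -2.2388544080180774
```

View pics/p1.png

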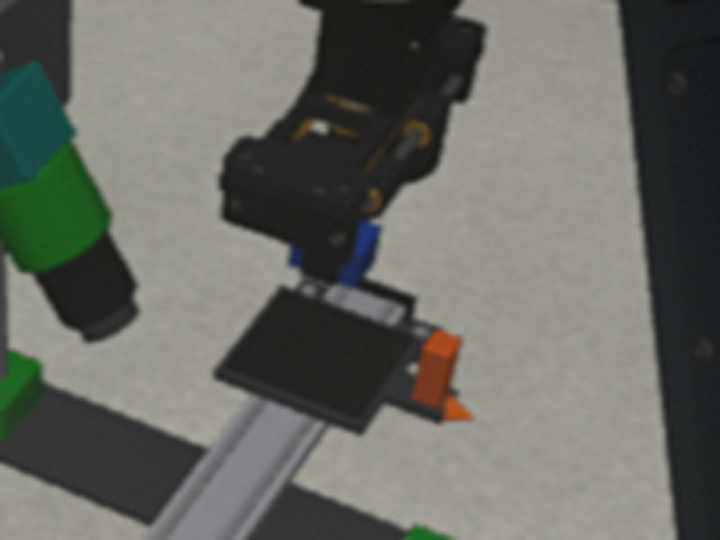

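The relay is held upright above the pad, and nothing else is close. Lower to just above the pad.

Call:
play_rows --gripper '[1,1,1,1,1,1,1]' --delta_pos '[[0.1,0.2,2],[0.1,0.2,4],[0.1,0.2,5.5],[0.1,0.2,6],[0.1,0.2,6],[0.1,0.2,6],[0.1,0.2,6]]' --turn '[[0,0,0],[0,0,0],[0,0,0],[0,0,0],[0,0,0],[0,0,0],[0,0,0]]'

```text
time: 9.05
position: [0.4881, -0.3157, 0.0421]
tool_rot: [0.05, 0.999, -0.0, 0.0]
ft_force: [0.4, -0.2, -0.6]
grip_width: 0.0295
grip_force: 12.0
```

Call:
play_rows --gripper '[1,1,1,1,1]' --delta_pos '[[0,0,0.15],[0,0,0.3],[0,0,0.4],[0,0,0.4],[0,0,0.4]]' --turn '[[0,0,0],[0,0,0],[0,0,0],[0,0,0],[0,0,0]]'

```text
time: 9.68
position: [0.4877, -0.3153, 0.0381]
tool_rot: [0.05, 0.999, -0.0, 0.0]
ft_force: [-1.0, 0.6, 6.2]
grip_width: 0.0299
grip_force: 12.0
```

Contact at about 6 N. Release and lift off.

Call:
play_rows --gripper '[-0.3,-0.3,-0.3,-0.3,-0.3,-0.3,-0.3,-0.3,-0.3,-0.3]' --delta_pos '[[0,0,0],[0,0,0],[0,0,0],[0,0,0],[0,0,-1],[0,0,-3],[0,0,-7],[0,0,-11],[0,0,-11],[0,0,-11]]' --turn '[[0,0,0],[0,0,0],[0,0,0],[0,0,0],[0,0,0],[0,0,0],[0,0,0],[0,0,0],[0,0,0],[0,0,0]]'

```text
time: 10.92
position: [0.4874, -0.315, 0.1476]
tool_rot: [0.05, 0.999, 0.0, -0.0]
ft_force: [0.1, -0.2, 0.4]
grip_width: 0.0569
grip_force: 0.0
```

```bash
python3 d.py 410 -362 150 174.3; python3 - <<'E'
from h import *
c=cam('side'); save(c,'pl')
b=c['color'][110:230,320:480,::-1]
cv2.imwrite('pics/p2.png',cv2.resize(b,(720,540),interpolation=2))
E
```

```text
t 10.925 pos [ 0.4874 -0.315   0.1476] d_cm [ 7.23 -5.45 -0.24] turn [ 0. -0. -0.] w 0.056890263425722426 q6 -2.237222962676569
```

View pics/p2.png

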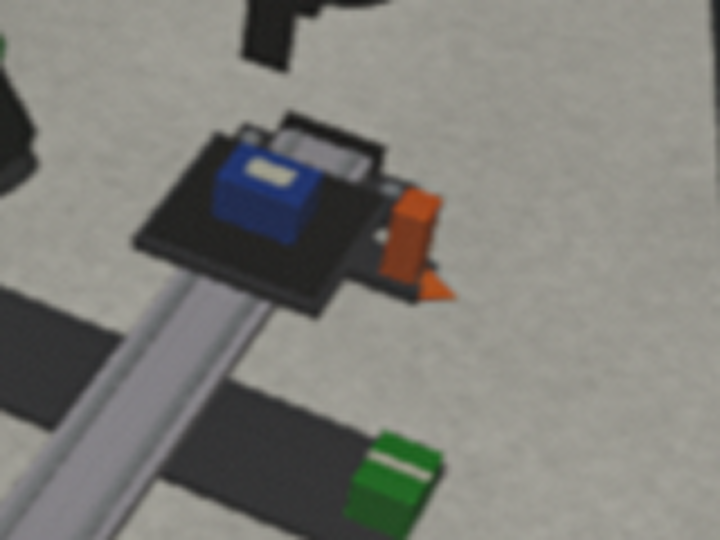

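The relay stands upright in the middle of the pad, released. The tab is narrow enough to straddle between the fingers, so I'll pinch it lightly along the rail and guide the carriage.

```bash
python3 d.py 415 -308.3 100 174.3
```

```text
t 10.975 pos [ 0.487  -0.3147  0.1468] d_cm [ 7.22 -0.09  4.69] turn [ 0.001 -0.002 -0.   ] w 0.05661741126657898 q6 -2.2372633122951386
```

Call:
play_rows --gripper '[-0.3,-0.3,-0.3,-0.3,-0.3,-0.3,-0.3,-0.3]' --delta_pos '[[3.6,-0.1,0],[7.2,-0.1,0],[7.2,-0.1,2],[7.2,-0.1,4.7],[7.2,-0.1,7],[7.2,-0.1,10],[7.2,-0.1,10],[7.2,-0.1,10]]' --turn '[[0,0,0],[0,0,0],[0,0,0],[0,0,0],[0,0,0],[0,0,0],[0,0,0],[0,0,0]]'

```text
time: 11.98
position: [0.4159, -0.309, 0.0474]
tool_rot: [0.05, 0.999, 0.0, -0.0]
ft_force: [-0.7, 0.9, 0.4]
grip_width: 0.0565
grip_force: 0.0
```

Call:
play_rows --gripper '[0.2,0.4,1,1,1]' --delta_pos '[[0,0,0],[0,0,0],[0,0,0],[0,0,0],[0,0,0]]' --turn '[[0,0,0],[0,0,0],[0,0,0],[0,0,0],[0,0,0]]' --squeeze 5

```text
time: 12.6
position: [0.4161, -0.3091, 0.0478]
tool_rot: [0.05, 0.999, 0.0, 0.0]
ft_force: [0.0, -0.4, 2.7]
grip_width: 0.0197
grip_force: 5.0
```

```bash
python3 d.py 426.9 -189.9 47 174.3; python3 run2.py >/dev/null; python3 - <<'E'
from m import *
c=cam('side'); o=mask(c,'orange',(385,140,445,200)); ys,xs=np.nonzero(o); i=xs.argmax(); print(xs[i],ys[i],ray(c,xs[i],ys[i],.027))
E
```

```text
t 12.6 pos [ 0.4161 -0.3091  0.0478] d_cm [ 0.11 11.96  0.08] turn [ 0.     0.    -0.001] w 0.01965006798218803 q6 -2.3258207309706203
419 174 [ 0.39100967 -0.30814722  0.027     ]
```

The tab is gripped (19.7 mm). Slide 11.9 cm gently along the rail.

Call:
play_rows --gripper '[1,1,1,1,1,1,1,1,1,1,1,1]' --delta_pos '[[0,0.3,0],[0,0.9,0],[0,1.6,0],[0,2.4,0],[0,3.2,0],[0,4,0],[0,4.8,0],[0,5.6,0],[0,6.2,0],[0,6.6,0],[0,6.8,0],[0,6.9,0]]' --turn '[[0,0,0],[0,0,0],[0,0,0],[0,0,0],[0,0,0],[0,0,0],[0,0,0],[0,0,0],[0,0,0],[0,0,0],[0,0,0],[0,0,0]]'

```text
time: 14.25
position: [0.4234, -0.2409, 0.0477]
tool_rot: [0.05, 0.999, -0.0, 0.001]
ft_force: [2.0, -2.0, 4.1]
grip_width: 0.0201
grip_force: 5.0
```

Call:
play_rows --gripper '[1,1,1,1,1,1,1,1,1,1,1,1]' --delta_pos '[[0,0.3,0],[0,0.9,0],[0,1.6,0],[0,2.3,0],[0,3,0],[0,3.6,0],[0,4.2,0],[0,4.6,0],[0,4.8,0],[0,4.9,0],[0,5,0],[0,5,0]]' --turn '[[0,0,0],[0,0,0],[0,0,0],[0,0,0],[0,0,0],[0,0,0],[0,0,0],[0,0,0],[0,0,0],[0,0,0],[0,0,0],[0,0,0]]'

```text
time: 15.75
position: [0.4288, -0.1909, 0.0477]
tool_rot: [0.05, 0.999, -0.0, 0.001]
ft_force: [5.1, -1.5, 4.9]
grip_width: 0.0198
grip_force: 5.0
```

```bash
python3 d.py 426.9 -189.9 47 174.3;  python3 - <<'E'
from h import *
c=cam('side'); save(c,'s3')
a=c['color'][140:260,320:480,::-1]
cv2.imwrite('pics/s3c.png',cv2.resize(a,(720,540),interpolation=2))
E
```

```text
t 15.75 pos [ 0.4288 -0.1909  0.0477] d_cm [0.2  0.08 0.07] turn [-0.001  0.002 -0.   ] w 0.019834553152601096 q6 -2.1293398744820844
```

View pics/s3c.png

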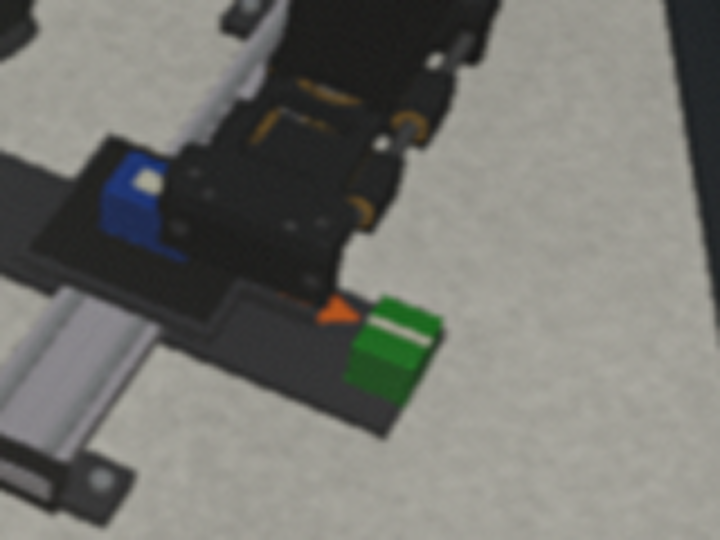

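The pointer tip is at crop (360,317) and the near end of the index line at (370,320), so they are almost aligned. I'll compute the offset along the rail.

```bash
python3 - <<'E'
from h import *
c=cam('side'); sy=np.array([.0993,.995,0])
g=lambda u,v,z: ray(c,320+u/4.5-.5,140+v/4.5-.5,z)*1000
for t in ((361,318),(359,316)):
    p=g(*t,.027); print(p, p@sy)
a=g(369,321,.032);b=g(431,343,.032); print(a,a@sy,b,b@sy)
E
```

```text
[ 397.90083146 -189.09808061   27.        ] -148.64103764207778
[ 399.08495049 -189.89715696   27.        ] -149.31853558894846
[ 393.4558651  -184.12069005   32.        ] -144.12991919386968 [ 364.46483557 -182.79872045   32.        ] -145.69336868070815
```

Call:
play_rows --gripper '[1,1,1,1,0.2,-0.1,-0.1,-0.1,-0.1,-0.1,-0.1,-0.1]' --delta_pos '[[0,0.1,0],[0,0.15,0],[0,0.15,0],[0,0.15,0],[0,0.15,0],[0,0.15,0],[0,0.15,0],[0,0.15,-1],[0,0.15,-4],[0,0.15,-8],[0,0.15,-12],[0,0.15,-12]]' --turn '[[0,0,0],[0,0,0],[0,0,0],[0,0,0],[0,0,0],[0,0,0],[0,0,0],[0,0,0],[0,0,0],[0,0,0],[0,0,0],[0,0,0]]'

```text
time: 17.35
position: [0.4295, -0.1904, 0.1707]
tool_rot: [0.05, 0.999, -0.002, 0.003]
ft_force: [-0.7, 0.4, -1.0]
grip_width: 0.048
grip_force: 0.0
```

Call:
play_rows --gripper '[-0.1,-0.1,-0.1,-0.1,-0.1,-0.1,-0.1]' --delta_pos '[[0,-6,-3],[0,-12,-6],[0,-18,-6],[0,-24,-6],[0,-28,-6],[0,-28,-6],[0,-28,-6]]' --turn '[[0,0,0],[0,0,0],[0,0,0],[0,0,0],[0,0,0],[0,0,0],[0,0,0]]'

```text
time: 18.23
position: [0.3994, -0.4663, 0.2262]
tool_rot: [0.05, 0.999, 0.002, -0.001]
ft_force: [0.4, 0.4, -0.4]
grip_width: 0.0478
grip_force: 0.0
```

```bash
python3 - <<'E'
from h import *
c=cam('side'); a=c['color'][180:220,375:425,::-1]
d=cam('top'); b=d['color'][265:305,375:425,::-1]
e=c['color'][140:220,330:430,::-1]; f=d['color'][215:295,350:450,::-1]
z=lambda i:cv2.resize(i,(400,i.shape[0]*400//i.shape[1]//1*1),interpolation=cv2.INTER_CUBIC)
cv2.imwrite('pics/f.png',np.vstack([np.hstack([z(a),z(b)]),np.hstack([z(e),z(f)])])[:600])
E
python3 d.py 420 -360 120 174.3
```

```text
t 18.325 pos [ 0.4    -0.4659  0.2269] d_cm [-0.96 10.71 10.71] turn [ 0.002 -0.001  0.001] w 0.047679179796151876 q6 -2.5154134506228276
```

View pics/f.png

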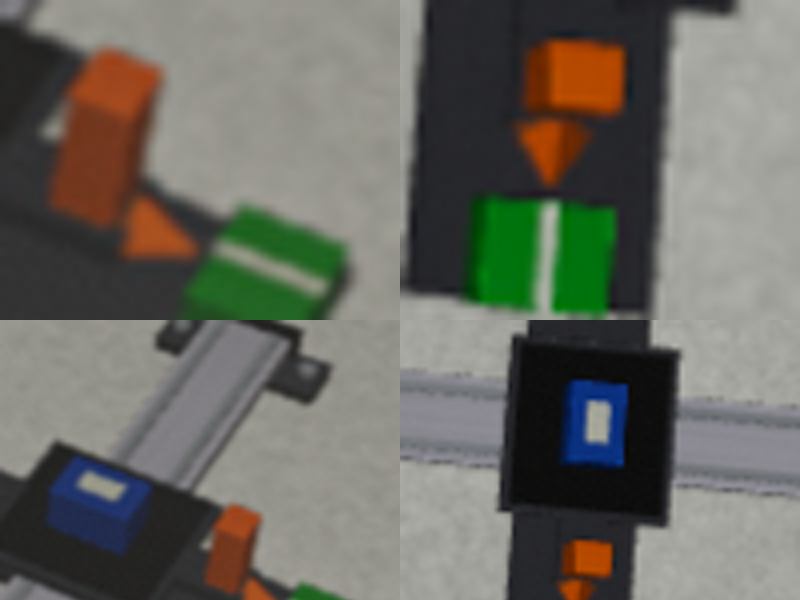

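The top view shows the pointer tip (552,187) almost exactly on the line's axis (549,203), and the relay is centred on the pad and upright. A numeric check:

```bash
python3 - <<'E'
from h import *
sy=np.array([.0993,.995,0]); sx=np.array([.995,-.0993,0])
for n,o,tip,ln,lb in (('side',(375,180),(200,254),(216,243),(324,292)),('top',(375,265),(152,187),(149,203),(144,308))):
    c=cam(n); g=lambda p,z: ray(c,o[0]+p[0]/8-.5,o[1]+p[1]/8-.5,z)*1000
    p,a,b=g(tip,.027),g(ln,.032),g(lb,.032); print(n,p.round(1),a.round(1),'dy',(p-a)@sy,(p-b)@sy,'dx',(p-a)@sx)
d=c; r,k=g((0,0),.03),0
h=lambda u,v,z: ray(c,350+(u-400)/4-.5,215+(v-320)/4-.5,z)*1000
L=h(597,422,.060); P=np.mean([h(513,338,.033),h(679,352,.033),h(666,524,.033),h(502,508,.033)],0); e=L-P; print('relay-pad',e@sx,e@sy)
E
```

```text
side [ 397.4 -186.1   27. ] [ 394.2 -186.6   32. ] dy 0.8792741032940343 -0.9486764392613128 dx 3.144480304641854
top [ 399.5 -187.5   27. ] [ 395.1 -185.7   32. ] dy -1.3534140294206995 -0.8493928823480998 dx 4.533648248961249
relay-pad 1.264294189851312 0.9465399339829071
```

Both views put the pointer within about 1.4 mm of the line, the relay is about 1.5 mm from the pad's centre, and the arm is clear. Handing in.

```bash
python3 -c "
from rig import robot
print(robot.hand_in())"
```

```text
the job is handed in; nothing more can be done
None
```

I handed the job in at about 18 s of the 64 s. By my last camera check, the relay stands upright about 1.5 mm from the pad's centre, the pointer is within about 1.4 mm of the index line, the other parts were left in the tray, and the arm is clear; the hand-in returned no verdict.

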